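Test the fire-shutter interlock with blade and key

ROBOT

A 6-joint arm with a two-finger parallel gripper is mounted at the origin on the work surface. World frame = base frame: x ahead of the robot, y to its left, z up, the work surface at z = 0. Lengths are in mm, angles in degrees, forces in N, time in s.
With the tool pointing down it reaches from about 400 to 925 mm from the base axis. Payload 12.5 kg.
Tool frame: the origin (TCP) lies on the front face of the gripper's body, between the roots of the fingers; the fingertips stand 78 mm ahead of it and the grasp point (between the pads) lies 59 mm ahead of it (r.grasp_offset is the distance from the TCP to the grasp point, in mm); z points along the fingers, y is the line along which they close (so a half turn about z gives the same grasp; the last joint's range is limited). The gripper opens to 95 mm and grips with 3 to 60 N. Pads are 20 mm wide; open, the fingers measure 119 mm over their backs; the gripper's body (75 mm by 180 mm) begins 59 mm behind the grasp point.
Start: joints at [-73.43, 28.126, 89.318, -0, 62.55, -6.05], TCP at [240.412, -576.923, 292.261] pointing down, gripper open.
Joint ranges: [-177.58, 177.58], [-47.91, 125.51], [2.72, 160], [-65.01, 245.01], [3.68, 167.84], [-153.87, 153.87]. Speed limits (degrees/s): [127.2, 127.2, 159.86, 180, 180, 180].

INTERFACE

Orientations are given as [roll, pitch, yaw] about the fixed x, y, z axes, in that order (R = Rz(yaw) Ry(pitch) Rx(roll)).
In Python, from cell import r, cams, finish_job gives the robot as it stands. The module is installed in compiled form; this text tells all that it offers.
- The arm moves only by the tool jog_arm, never from a script. Its arguments are lists of equal length, an entry for each row: "travel": the shift along the tool's x, y, z in units of 40 mm (1.0 is 40 mm), a list of three; "spin": the turn about the tool's z in units of 5 degrees (1.0 is 5 degrees); "grip": the opening, from 0 (shut) to 1 (fully open). A call has 1 to 8 rows; each row shifts and turns the commanded pose from where the row before left it, along the tool's axes as they then stand; what a row does not reach is not made up. A row lasts 1/12 s, in which the tool goes at most 41.7 mm and 7.16 degrees, less where a joint would pass 70% of its speed; a pose out of reach is approached as far as the arm can. A call is refused whole if a number of a shift passes 1 or a number of a turn 1, either way. A call with a gripper value outside its range is refused whole. The fingers move at their own pace and stop on an object; "force" is the grip in N (left out, the last holds). Time passes only in rows, so rows that do not move let the fingers close. It gives the time, the measured TCP pose, the force, the opening and the grip force at its end, in the units of the state.
- r.state(): the state, without advancing time (a new reading comes with each control period).
- cams.camera(name): name is "side" or "top" or "wrist"; returns a dict with "frame" (420x560x3 uint8, red, green, blue), "mtx" (3x3 intrinsics, pixels), "origin" and "orientation" of the camera in the world. Camera axes: x right, y up, looking along -z (the intrinsics and any distortion apply to the point x, -y, -z); pixel columns grow to the right and rows downward; lengths in mm; the calibration is good to about 2 mm. A picture is of the moment at which its call begins. There is no depth.
- finish_job(): hands the job in; it is judged then, once.
The state is a dict: "time_s": time; "joint_pos": joint angles; "qd": joint speeds; "joint_efforts": joint torques, N m; "tool_pos": TCP position; "ee_rot": TCP orientation; "wrist_force": force on the tool from outside, world axes, zero at the start; "moment": the same for the moment, N m; "width": opening from 0.0 (shut) to 1.0 (fully open); "grip_force": force on a finger pad.
Only numpy, scipy, OpenCV 4.12 (cv2) and the standard library are available. Lean on these libraries where they do the work, as an engineer would, in place of code of your own. Each camera call takes 0.05 s, during which the arm holds its last target. There are 200 camera calls.

TASK

Lift the shutter blade out of its beech stand, slide it edgewise fully home into the long slot of the grey interlock box and let go of it. Then push the key all the way into the brass lock cylinder on the same box, working it past the sticky pins, turn it a quarter turn clockwise (seen from above) to its stop, and finish while still gripping the key and holding it turned against the spring. Leave the mug, the spool core and the screwdriver where they are.

Things in the scene. Friction and masses are not known exactly. Their poses are not given: they have to be found in the camera images.
- blade: Shutter blade, upright in its stand, wooden grip on top. Origin: middle of lower edge; z up, x width, y thickness; same turned half round. Steel plate 46 (x) x 5 (y), z 0 to 45 mm, lowest 5 mm only 42 x 3; dark wood grip 52 (x) x 14 (y), z 45 to 85 mm, its underside is the shoulder. 0.1 to 0.2 kg. Starts with origin 10 mm above table. Grip from above across the 14 mm.
- slot (a point): Middle of the blade slot's mouth, on top of the interlock box: fixed, grey, 110 (x) x 220 (y) x 60 mm high. Axes are the box's: z up, x along the slot. Slot 49 (x) x 8 (y) mm, 50 deep, 2.5 mm bevel. Home, the grip's underside rests on the box top, so the blade's origin is 45 mm below this point.
- key: Steel key, upright in its stand, bow up. Origin: the tip; z up, x width of blade and bow, y their thickness; same turned half round. Blade 14 (x) x 5 (y), z 0 to 30 mm, rounded nose; round shoulder 22 across, z 30 to 36; flat bow 32 (x) x 8 (y), z 36 to 76 mm. 0.04 to 0.09 kg. Starts with tip 14 mm above the table. Grip from above across the 8 mm.
- keyway (a point): Middle of the keyway's mouth, on top of the brass cylinder (48 mm across, 8 mm above the box top), 110 mm from the slot to the box's -y. Axes are the box's and do not turn: z up, x along the keyway at rest. Keyway 16.5 (x) x 7.5 (y) mm, 2 mm bevel; sprung pins 10 and 18 mm down: push with some 5 to 15 N, wiggle if stuck. Home, the key's tip is 30 mm below this point.
- lock (a joint): Turn of the lock cylinder, rad: 0 at rest, grows clockwise seen from above, stop at 1.5. A spring turns it back (about 0.02 N m at rest, 0.1 N m at the stop). The key has about 0.2 rad of play in the keyway, so the hand turns a little further than the cylinder.
- blade_stand: Fixed beech block 75 (x) x 45 (y) x 45 mm high, on the left or right of the box; origin centre of underside. Slot along x, 50 x 8 mm, 35 deep, holds the blade.
- key_stand: Fixed beech block 60 x 60 x 40 mm high, on the other side of the box; origin centre of underside. Slot along x, 17 x 7.5 mm, 26 deep, holds the key.
- mug: Pale blue enamel mug, 80 mm across, 80 high, loose bystander beyond the box; origin centre of underside.
- spool_core: Beech spool core, ring 60 mm across, 35 high, loose bystander beyond the box; origin centre of underside.
- screwdriver: Screwdriver with dark handle, 180 mm long, lying beyond the box, loose bystander; origin centre of underside.
There are look-alikes about, which are no part of the job. What is shaped like the blade but pink is not meant. Leave any pink look-alike of the key alone.

How it is judged (in metres and radians):
On the way, in this order (a step that is already met when the one before it is completed fails the run):
1. the shutter blade is fully home in the slot and let go (z of blade in the frame of slot below -0.041 m and horizontal distance between blade and slot below 0.006 m and angle between blade's own z axis and vertical below 0.12 rad and angle between the x axis of blade and the x axis of slot, either way round below 0.2 rad and contact force between the fingers and blade below 0.05 N and value of joint lock below 0.3 rad), for 0.2 s.
2. the key is pushed fully home while the lock is still at rest (z of key in the frame of keyway below -0.0265 m and horizontal distance between key and keyway below 0.005 m and angle between key's own z axis and vertical below 0.15 rad and value of joint lock below 0.4 rad), for 0.1 s.
At the end, for the whole second after the job is handed in: Blade home in its slot (41 mm or more deep, 6 mm of centre, upright to 0.12 rad), not touched; key home (26.5 mm or more deep, 5 mm of centre, upright to 0.15 rad), lock turned 1.25 rad or more of its 1.5, fingers gripping the key with over 1 N, through the last second (z of blade in the frame of slot below -0.041 m and horizontal distance between blade and slot below 0.006 m and angle between blade's own z axis and vertical below 0.12 rad and angle between the x axis of blade and the x axis of slot, either way round below 0.2 rad and z of key in the frame of keyway below -0.0265 m and horizontal distance between key and keyway below 0.005 m and angle between key's own z axis and vertical below 0.15 rad and value of joint lock above 1.25 rad and contact force between the fingers and key above 1 N and contact force between the fingers and blade below 0.05 N); the arm keeps its last pose, push and grip.
It fails at once if the mug is moved more than 30 mm (distance of mug from where it was at the start of the episode above 0.03 m).
It fails at once if the spool core is moved more than 30 mm (distance of spool_core from where it was at the start of the episode above 0.03 m).
It fails at once if the screwdriver is moved more than 30 mm (distance of screwdriver from where it was at the start of the episode above 0.03 m).
It also fails if it takes over 62 s, if anything falls off the work surface, if the arm or the gripper's body presses on something with over 40 N, if the wrist force passes 120 N, or if a joint passes its speed limit or range.

## Working session

There is one attempt and no reset: what is moved stays moved. The work goes in short steps, Python scripts to look and compute and a tool call to move; the robot and the scene stay as the last step left them, time stands still between calls to the robot, and variables do not carry over. Pictures are saved under pics/ and viewed, at most 10 in all, crops included, and the job is handed in when it is done.

Besides the shell and the picture viewer there is one more tool, called after "Call:" as a command line: name --pt "numbers of a row" for each row, then --argument value for the rest. jog_arm: Moves the arm, as the interface text tells. Its arguments: {"type":"object","properties":{"travel":{"type":"array","items":{"type":"array","items":{"type":"number"}}},"spin":{"type":"array","items":{"type":"number"}},"grip":{"type":"array","items":{"type":"number"}},"force":{"type":"number"}},"required":["travel","spin","grip"]}

```bash
mkdir -p pics
cat > h.py <<'E'
import numpy as np, cv2
from scipy.spatial.transform import Rotation as R
from cell import r, cams, finish_job
def shot(n,f=None):
    c=cams.camera(n)
    if f: cv2.imwrite('pics/'+f,c['frame'][:,:,::-1])
    return c
def rot(c):
    o=np.array(c['orientation'],float)
    return o if o.shape==(3,3) else R.from_euler('xyz',o,degrees=True).as_matrix()
def ray(c,p,z):
    K=np.array(c['mtx']);d=np.linalg.inv(K)@[p[0],p[1],1]
    d=rot(c)@(d*[1,-1,-1]);o=np.array(c['origin'],float)
    return o+d*(z-o[2])/d[2]
def proj(c,P):
    q=rot(c).T@(np.array(P,float)-c['origin']);q=q*[1,-1,-1];q=np.array(c['mtx'])@q
    return q[:2]/q[2]
E
python3 - <<'E'
from h import *
a=shot('top','t0.png');b=shot('side','s0.png')
for c in(a,b):print({k:v for k,v in c.items() if k!='frame'})
print(r.state(),r.grasp_offset)
cv2.imwrite('pics/both.png',np.hstack([cv2.resize(x['frame'][:,:,::-1],(400,300)) for x in(a,b)]))
E
```

```text
{'mtx': array([[462.87765639,   0.        , 287.35162906],
       [  0.        , 462.87765639, 204.86374125],
       [  0.        ,   0.        ,   1.        ]]), 'origin': array([ 425.89462379,  -12.62035609, 1162.01039852]), 'orientation': array([  9.60578716,   0.43034993, -91.24330668])}
{'mtx': array([[534.79269943,   0.        , 278.95413391],
       [  0.        , 534.79269943, 211.54059708],
       [  0.        ,   0.        ,   1.        ]]), 'origin': array([ 25.42733173, 696.41565222, 772.03017631]), 'orientation': array([  51.68979077,   -0.32493216, -140.79737094])}
{'time_s': 0.1, 'joint_pos': array([-7.34309122e+01,  2.81597473e+01,  8.93460725e+01, -5.79239860e-04,
        6.25488630e+01, -6.04926617e+00]), 'qd': array([-0.05751869, -0.02709009, -0.06275883, -0.00816333,  0.03554647,
        0.04959751]), 'joint_efforts': array([ 3.36436475e-03, -6.13624978e+01, -2.58604789e+01,  6.94118324e-02,
        4.70501091e-02, -2.89121431e-05]), 'tool_pos': array([ 240.36193502, -576.78676223,  291.73378243]), 'ee_rot': array([-1.79945568e+02, -5.25175986e-03,  2.26186187e+01]), 'wrist_force': array([0.46295272, 0.25220633, 0.3150232 ]), 'moment': array([-0.05134534,  0.05483859,  0.01376144]), 'grip_force': 0.0, 'width': 0.9998744678705915} 58.8
```

View pics/t0.png

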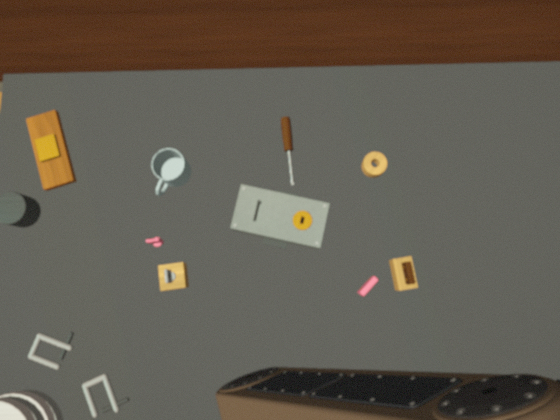

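View pics/s0.png

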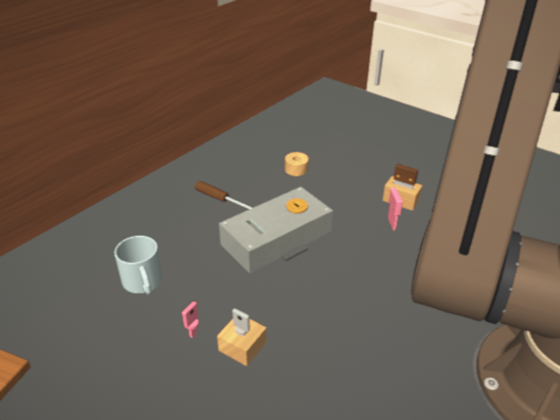

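The top view has two blade-shaped things: the dark wooden grip in the beech stand at (404,273), and a pink one at (368,286). It also has two key-shaped things: the steel key in the beech stand at (171,276), and a pink one at (154,241). By the description I choose the two in the stands. The slot is at (257,211) and the brass cylinder at (303,220). Next I measure, with one close crop to check the choice.

```bash
cat > m.py <<'E'
from h import *
c=shot('top');f=c['frame'];hsv=cv2.cvtColor(f,cv2.COLOR_RGB2HSV)
def rect(mask,x0,y0,x1,y1,z,name,n=1):
    m=np.zeros(mask.shape,np.uint8);m[y0:y1,x0:x1]=mask[y0:y1,x0:x1]*255
    cs,_=cv2.findContours(m,cv2.RETR_EXTERNAL,cv2.CHAIN_APPROX_NONE)
    k=max(cs,key=cv2.contourArea)
    P=np.array([ray(c,p,z)[:2] for p in k[:,0]],np.float32)
    q=cv2.minAreaRect(P);b=cv2.boxPoints(q)
    e=b[1]-b[0];g=b[2]-b[1];l=e if np.hypot(*e)>np.hypot(*g) else g
    print(name,'px',k[:,0].mean(0).round(1),'c',np.round(q[0],1),'size',np.round(q[1],1),'long axis deg',round(float(np.degrees(np.arctan2(l[1],l[0])))%180,1))
H,S,V=cv2.split(hsv)
print('hsv grip',hsv[270,407],'stand',hsv[285,412],'box',hsv[200,280],'brass',hsv[213,300],'key',hsv[272:280,165:178,2])
orange=(S>120)&(V>110)&(H<30)
rect(orange|((V<90)&(S>90)),385,250,425,298,45,'bstand')
rect((V<105)&(S>80)&(H<30),390,255,420,290,95,'grip')
rect((S<70)&(V>75),220,175,340,255,60,'box')
rect((V<75),248,195,266,226,60,'slot')
rect((S>150)&(V>100),285,205,320,235,68,'brass')
rect((V<90),296,213,309,228,68,'keyway')
rect((S>100)&(V>100),150,255,195,300,40,'kstand')
cv2.imwrite('pics/crop.png',np.hstack([cv2.resize(f[y:y+70,x:x+70,::-1],(260,260),interpolation=cv2.INTER_CUBIC) for x,y in((370,240),(137,235),(250,180))]))
E
python3 m.py
```

```text
hsv grip [ 14 181 110] stand [ 20 130 206] box [ 42  22 177] brass [ 22 199 213] key [[190 171 134  91  86 113 160 195 204 215 228 235 237]
 [193 177 138  94  78 103 154 184 190 196 217 229 234]
 [196 177 139  93  76  96 146 182 191 186 202 219 227]
 [199 180 144  93  66  90 143 181 194 185 192 214 222]
 [204 184 148 102  68  89 133 177 193 185 189 209 220]
 [205 189 153 105  73  89 133 172 192 187 191 211 218]
 [202 189 158 113  79  89 126 166 182 187 201 215 220]
 [205 190 159 119  86  88 117 151 178 193 208 218 220]]
bstand px [403.  273.2] c [ 444. -280.] size [72.9 52.8] long axis deg 8.2
grip px [406.2 273. ] c [ 443.1 -274.9] size [42.1  6.1] long axis deg 10.6
box px [279.5 214.5] c [590.8  11.6] size [290.6 192.4] long axis deg 88.7Traceback (most recent call last):
  File "m.py", line 17, in <module>
    rect((V<75),248,195,266,226,60,'slot')
    ~~~~^^^^^^^^^^^^^^^^^^^^^^^^^^^^^^^^^^
  File "m.py", line 6, in rect
    k=max(cs,key=cv2.contourArea)
ValueError: max() iterable argument is empty
```

```bash
python3 - <<'E'
s=open('m.py').read()
i=s.index("rect(orange");j=s.index("cv2.imwrite")
s=s[:i]+'''print(hsv[200,200],hsv[205:222:3,250:266,2],hsv[215:226:2,296:310,2],hsv[255:300:4,404,2])
rect(orange|(S>100),385,250,425,298,45,'bstand')
rect((V<135)&(S>100)&(H<30),390,255,420,290,95,'grip')
rect((V>135),220,175,340,255,60,'box')
rect((V<125),250,195,265,226,60,'slot')
rect((S>120)&(V>120),285,205,320,235,68,'brass')
rect((V<120),296,213,309,228,68,'keyway')
rect((S>80)&(V>130)|(V>150),150,255,195,300,40,'kstand')
'''+s[j:]
open('m.py','w').write(s)
E
python3 m.py
```

```text
hsv grip [ 15 187 108] stand [ 20 133 207] box [ 40  22 177] brass [ 22 198 213] key [[190 172 133  94  84 115 162 196 204 215 227 236 237]
 [193 176 139  90  78 105 150 184 191 197 214 229 234]
 [197 176 137  93  73  98 147 185 189 187 201 222 227]
 [200 181 145  93  66  95 142 182 192 186 192 213 222]
 [202 186 148  96  67  87 137 177 193 185 189 208 217]
 [205 190 155 106  75  84 133 176 191 186 191 211 219]
 [202 187 158 114  80  86 125 165 183 187 199 214 222]
 [204 189 161 118  88  88 118 154 178 194 208 219 221]]
[ 35  15 103] [[174 173 175 178 177 169 148 109  97 130 165 174 176 177 177 178]
 [174 174 175 177 170 157 119  97 122 160 175 177 176 175 178 175]
 [176 177 177 176 161 129  96 111 151 172 178 175 176 173 176 176]
 [177 176 175 164 143 109 102 135 166 177 178 176 175 174 175 173]
 [176 174 168 150 114 100 126 160 176 176 176 174 174 173 173 178]
 [172 172 161 143 130 133 157 172 175 174 174 176 175 175 175 176]] [[209 211 213 213 209 201 201 205 210 213 215 213 214 208]
 [211 213 215 213 195 162 133 150 179 209 215 216 214 213]
 [214 214 214 204 175 116  68 114 176 207 214 214 214 212]
 [213 213 212 194 152  86  82 146 196 212 216 213 213 213]
 [214 214 211 200 175 161 162 183 207 214 215 215 212 208]
 [213 214 211 210 211 211 210 212 215 215 216 214 211 205]] [107 213 112 109 105 146 186 205 215 110 103 101]
bstand px [403.2 273.3] c [ 443.9 -280.3] size [76.3 55.2] long axis deg 8.1
grip px [408.  272.7] c [ 444. -280.] size [46.5 19.1] long axis deg 9.6
box px [279.7 215.5] c [587.9  10.6] size [221.7 112. ] long axis deg 76.2
slot px [256.6 210. ] c [601.8  66.2] size [ 5.7 45.4] long axis deg 163.6
brass px [302.  219.9] c [573.9 -42.6] size [42.9 43.3] long axis deg 178.6
keyway px [301.8 220. ] c [573.8 -42.5] size [4.8 9.6] long axis deg 178.4
kstand px [171.4 276. ] c [449.1 273.6] size [64.8 64.7] long axis deg 6.8
```

View pics/crop.png

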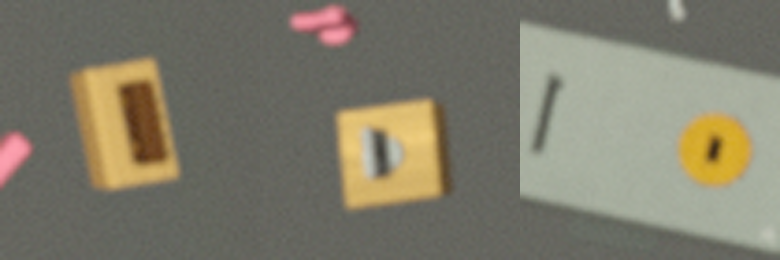

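The left crop shows the dark grip in its beech stand, with the pink copy off to the side. The middle one shows the steel bow in its stand, with the pink key above. The right one shows the slot and the brass keyway. Slot to keyway measures 112 mm against 110, and the box 222x112 against 220x110, so the measurements hold up. Now I move over the blade.

```bash
cat >> h.py <<'E'
def to(x,y,z,yaw):
    s=r.state();p=s['tool_pos'];a=s['ee_rot'][2]
    d=R.from_euler('xyz',s['ee_rot'],degrees=True).as_matrix().T@(np.array([x,y,z])-p)
    dy=(a-yaw+90)%180-90
    print('t',round(s['time_s'],2),'pos',p.round(1),'rpy',np.round(s['ee_rot'],1),'F',np.round(s['wrist_force'],1),'w',round(s['width'],3),'gf',round(s['grip_force'],1),'j6',round(s['joint_pos'][5]))
    print('move units (tool, before spin)',(d/40).round(3),'spin units',round(dy/5,2))
E
python3 -c "
from h import *
to(444,-280,250,9)"
```

```text
t 0.2 pos [ 240.4 -576.8  291.9] rpy [-180.    -0.    22.6] F [-0.5 -0.4  0.6] w 0.997 gf 0.0 j6 -6
move units (tool, before spin) [ 7.552 -4.892  1.051] spin units 2.72
```

Call:
jog_arm --pt "0.7 -0.45 0.1" --pt "0.7 -0.45 0.1" --pt "0.7 -0.45 0.1" --pt "0.7 -0.45 0.1" --pt "0.7 -0.45 0.1" --pt "0.7 -0.45 0.1" --pt "0.7 -0.45 0.1" --pt "0.7 -0.45 0.1" --spin '[0,0,0,0,0,0,0,0]' --grip '[0.7,0.7,0.7,0.7,0.7,0.7,0.7,0.7]' --force 30

```text
time_s: 0.87
tool_pos: [392.4, -356.4, 260.1]
ee_rot: [180.0, 0.0, 22.6]
wrist_force: [0.4, -0.7, 0.3]
width: 0.703
grip_force: 0.0
```

Call:
jog_arm --pt "0.65 -0.43 0.08" --pt "0.65 -0.43 0.08" --pt "0.65 -0.43 0.08" --pt "0 0 0" --pt "0 0 0" --pt "0 0 0" --pt "0 0 0" --pt "0 0 0" --spin '[0,0,0,0.9,0.9,0.9,0,0]' --grip '[0.7,0.7,0.7,0.7,0.7,0.7,0.7,0.7]'

```text
time_s: 1.53
tool_pos: [444.0, -280.2, 250.6]
ee_rot: [180.0, 0.0, 9.3]
wrist_force: [0.6, -0.5, 0.6]
width: 0.701
grip_force: 0.0
```

```bash
python3 -c "
from h import *
to(444,-280,250,9)
c=shot('wrist','w1.png');print(c['origin'],c['orientation'],c['mtx'])
print(proj(c,[444,-280,95]))
c=shot('side')
cv2.imwrite('pics/s1.png',c['frame'][:,:,::-1])"
```

```text
t 1.53 pos [ 444.  -280.2  250.6] rpy [180.    0.    9.3] F [ 0.6 -0.5  0.6] w 0.701 gf 0.0 j6 41
move units (tool, before spin) [ 0.002 -0.005  0.015] spin units 0.05
[ 525.72147398 -266.57003344  343.3144077 ] [-1.70565673e+01 -2.62564960e-02 -8.07667331e+01] [[326.2166209    0.         281.1203391 ]
 [  0.         326.2166209  211.14822182]
 [  0.           0.           1.        ]]
[281.15724148 219.05209551]
```

View pics/w1.png

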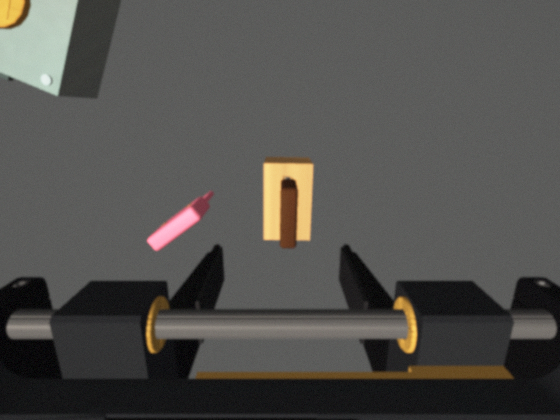

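The wrist view shows the grip's top face around (288,215), in the stand slot. That is about 7 px right of where I predicted, so I refine it by mask.

```bash
cat > w.py <<'E'
from h import *
import sys
def meas(c,mask,box,z,name):
    x0,y0,x1,y1=box
    m=np.zeros(mask.shape,np.uint8);m[y0:y1,x0:x1]=mask[y0:y1,x0:x1]*255
    cs,_=cv2.findContours(m,cv2.RETR_EXTERNAL,cv2.CHAIN_APPROX_NONE);k=max(cs,key=cv2.contourArea)
    P=np.array([ray(c,p,z)[:2] for p in k[:,0]],np.float32)
    q=cv2.minAreaRect(P);b=cv2.boxPoints(q);e=b[1]-b[0];g=b[2]-b[1];l=e if np.hypot(*e)>np.hypot(*g) else g
    print(name,'px',cv2.boundingRect(k),'c',np.round(q[0],1),'size',np.round(sorted(q[1]),1),'long deg',round(float(np.degrees(np.arctan2(l[1],l[0]))+90)%180-90,1))
E
python3 - <<'E'
from w import *
c=shot('wrist');h=cv2.cvtColor(c['frame'],cv2.COLOR_RGB2HSV);H,S,V=cv2.split(h)
print(V[215,280:300],V[180:256:3,288])
meas(c,(S>80)&(V>120),(250,140,330,260),45,'stand')
meas(c,(S>100)&(V<140),(276,186,302,260),95,'grip')
E
```

```text
[163 120 111 107 107 108 109 106 102 104 101 106 105 101  89  87 124 193
 234 240] [ 53  45  47  88 108 108 105 104 102 103 106 105 104 108 104 103 103 106
 107 100 101  99  92  91  97  95]
stand px (263, 161, 51, 80) c [ 445. -286.] size [46.2 77.6] long deg 8.3
grip px (279, 186, 18, 62) c [ 446.2 -285. ] size [13.9 51.4] long deg 9.2
```

```bash
python3 -c "
from h import *
to(445.7,-285.4,138,9)"
```

```text
t 1.68 pos [ 443.8 -280.3  250.6] rpy [-180.     0.     9.2] F [ 1.   0.6 -0. ] w 0.697 gf 0.0 j6 41
move units (tool, before spin) [0.025 0.133 2.815] spin units 0.04
```

Call:
jog_arm --pt "0.03 0.13 0.7" --pt "0 0 0.7" --pt "0 0 0.7" --pt "0 0 0.7" --pt "0 0 0" --pt "0 0 0" --pt "0 0 0" --pt "0 0 0" --spin '[0,0,0,0,0,0,0,0]' --grip '[0.6,0.5,0.4,0.3,0.3,0.05,0.05,0.05]' --force 30

```text
time_s: 2.35
tool_pos: [446.4, -285.6, 140.3]
ee_rot: [179.9, -0.1, 9.1]
wrist_force: [-0.2, -0.1, 0.0]
width: 0.197
grip_force: 0.0
```

Call:
jog_arm --pt "0 0 0" --pt "0 0 0" --pt "0 0 0" --pt "0 0 0" --spin '[0,0,0,0]' --grip '[0.05,0.05,0.05,0.05]'

```text
time_s: 2.68
tool_pos: [446.4, -285.5, 140.2]
ee_rot: [179.9, -0.1, 9.1]
wrist_force: [-0.7, -0.0, 7.7]
width: 0.147
grip_force: 30.0
```

Call:
jog_arm --pt "0 0 -0.3" --pt "0 0 -0.5" --pt "0 0 -0.7" --pt "0 0 -0.7" --pt "0 0 0" --pt "0 0 0" --spin '[0,0,0,0,0,0]' --grip '[0.05,0.05,0.05,0.05,0.05,0.05]'

```text
time_s: 3.18
tool_pos: [446.1, -285.2, 228.2]
ee_rot: [179.8, -0.1, 9.1]
wrist_force: [-0.6, -0.4, -2.3]
width: 0.151
grip_force: 30.0
```

```bash
python3 -c "
from h import *
to(534,83,240,-14)"
```

```text
t 3.18 pos [ 446.1 -285.2  228.2] rpy [ 1.798e+02 -1.000e-01  9.100e+00] F [-0.6 -0.4 -2.3] w 0.151 gf 30.0 j6 41
move units (tool, before spin) [ 3.631 -8.74  -0.31 ] spin units 4.63
```

Call:
jog_arm --pt "0.3 -0.73 -0.03" --pt "0.3 -0.73 -0.03" --pt "0.3 -0.73 -0.03" --pt "0.3 -0.73 -0.03" --pt "0.3 -0.73 -0.03" --pt "0.3 -0.73 -0.03" --pt "0.3 -0.73 -0.03" --pt "0.3 -0.73 -0.03" --spin '[0,0,0,0,0,0,0,0]' --grip '[0.05,0.05,0.05,0.05,0.05,0.05,0.05,0.05]'

```text
time_s: 3.85
tool_pos: [503.3, -37.7, 235.2]
ee_rot: [-180.0, 0.1, 9.1]
wrist_force: [0.0, 0.0, -2.3]
width: 0.148
grip_force: 30.0
```

Call:
jog_arm --pt "0.3 -0.73 -0.03" --pt "0.3 -0.73 -0.03" --pt "0.3 -0.73 0" --pt "0 0 0" --pt "0 0 0" --pt "0 0 0" --pt "0 0 0" --pt "0 0 0" --spin '[0,0,0,0.9,0.9,0.9,0.9,0.9]' --grip '[0.05,0.05,0.05,0.05,0.05,0.05,0.05,0.05]'

```text
time_s: 4.52
tool_pos: [524.9, 53.0, 237.3]
ee_rot: [180.0, 0.1, -13.6]
wrist_force: [-0.5, -0.7, -2.1]
width: 0.148
grip_force: 30.0
```

Call:
jog_arm --pt "0 0 0" --pt "0 0 0" --spin '[0.1,0]' --grip '[0.05,0.05]'

```text
time_s: 4.68
tool_pos: [525.0, 52.9, 237.7]
ee_rot: [180.0, 0.1, -13.8]
wrist_force: [-0.3, -1.1, -2.2]
width: 0.145
grip_force: 30.0
```

```bash
python3 -c "
from h import *
to(601.8,66.2,240,-14)
c=shot('wrist','w2.png')
print(proj(c,[601.8,66.2,60]),proj(c,[573.9,-42.6,68]))"
```

```text
t 4.68 pos [525.   52.9 237.7] rpy [ 1.80e+02  1.00e-01 -1.38e+01] F [-0.3 -1.1 -2.2] w 0.145 gf 30.0 j6 102
move units (tool, before spin) [ 1.785 -0.78  -0.061] spin units 0.04
[242.15759914 125.7252066 ] [385.03234879 127.65877726]
```

View pics/w2.png

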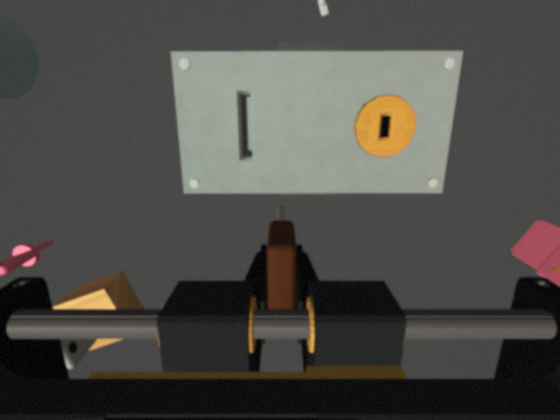

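The held blade is visible at (281,260) with its tip at (281,208). The slot is at (244,126), and the brass with its keyway at (385,126). I measure both from here.

Run:
```python
from w import *
c=shot('wrist');h=cv2.cvtColor(c['frame'],cv2.COLOR_RGB2HSV);H,S,V=cv2.split(h)
print(V[126,236:256],V[126,378:394])
meas(c,(V>135),(150,40,480,197),60,'box')
meas(c,(V<135),(230,85,258,165),60,'slot')
meas(c,(V<100),(230,85,258,165),60,'slot2')
meas(c,(S>120)&(V>120),(345,85,425,165),68,'brass')
meas(c,(V<130),(375,110,395,145),68,'keyway')
for p in((240,93),(240,159),(249,93)):print(ray(c,p,60).round(1))
# held grip top (tcp-43) sanity
s=r.state()['tool_pos'];print(proj(c,s-[0,0,45]))
meas(c,(S>110)&(V<140)&(V>40),(262,222,302,310),s[2]-45,'held grip')
```

```text
[165 152 127  99  84  68  55  46  47  47  72 112 147 160 162 168 169 170
 168 169] [197 162 114  63  28   6   9  10  11  27  72 130 180 208 216 219]
box px (172, 51, 290, 142) c [588.1  10. ] size [109.2 219.6] long deg 76.2
slot px (237, 91, 16, 70) c [601.   64.8] size [11.1 53.7] long deg -13.2
slot2 px (238, 92, 14, 67) c [601.3  64.5] size [ 9.2 51.3] long deg -13.6
brass px (355, 95, 61, 62) c [575.2 -42.5] size [46.1 46.7] long deg 54.7
keyway px (379, 116, 11, 22) c [575.  -42.2] size [ 7.1 15.9] long deg -13.8
[626.1  61.2  60. ]
[576.7  75.3  60. ]
[624.5  54.3  60. ]
[281.21569577 292.31007142]
held grip px (266, 223, 29, 87) c [537.9  50.3] size [13.1 44.3] long deg -13.3
```

```bash
python3 -c "
from h import *
to(601.3,64.6,196,-13.8)"
```

```text
t 4.78 pos [525.2  52.9 238.1] rpy [180.    0.  -13.7] F [ 0.3  0.1 -2.7] w 0.149 gf 30.0 j6 102
move units (tool, before spin) [ 1.779 -0.737  1.051] spin units 0.01
```

Call:
jog_arm --pt "0.44 -0.18 0" --pt "0.45 -0.19 0" --pt "0.45 -0.19 0" --pt "0.44 -0.18 0" --pt "0 0 0.5" --pt "0 0 0.5" --pt "0 0 0" --pt "0 0 0" --spin '[0,0,0,0,0,0,0,0]' --grip '[0.05,0.05,0.05,0.05,0.05,0.05,0.05,0.05]'

```text
time_s: 5.45
tool_pos: [601.3, 64.5, 197.9]
ee_rot: [180.0, 0.1, -13.8]
wrist_force: [0.5, 0.7, -1.6]
width: 0.148
grip_force: 30.0
```

```bash
python3 -c "
from h import *
to(601.3,64.6,150,-13.8)
a=shot('wrist')['frame'];b=shot('side');q=proj(b,[601,65,70]).astype(int);print(q)
b=b['frame'][q[1]-75:q[1]+75,q[0]-100:q[0]+100]
cv2.imwrite('pics/w3.png',np.hstack([a[60:360,130:430],cv2.resize(b,(400,300))])[:,:,::-1])"
```

```text
t 5.45 pos [601.3  64.5 197.9] rpy [ 1.80e+02  1.00e-01 -1.38e+01] F [ 0.5  0.7 -1.6] w 0.148 gf 30.0 j6 104
move units (tool, before spin) [ 0.002 -0.004  1.198] spin units -0.0
[254 222]
```

View pics/w3.png

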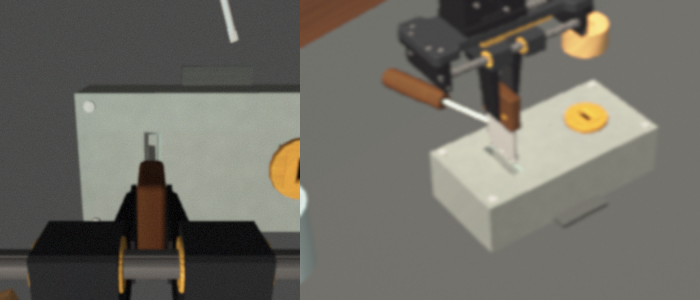

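The blade hangs right over the slot: the slot end is at (151,137) in the left panel with the plate in line with it, and the side view agrees. I lower it.

Call:
jog_arm --pt "0 0 0.15" --pt "0 0 0.15" --pt "0 0 0.15" --pt "0 0 0.15" --pt "0 0 0" --pt "0 0 0" --spin '[0,0,0,0,0,0]' --grip '[0.05,0.05,0.05,0.05,0.05,0.05]'

```text
time_s: 6.05
tool_pos: [601.6, 64.5, 174.2]
ee_rot: [180.0, 0.0, -13.9]
wrist_force: [0.1, -0.3, -1.8]
width: 0.144
grip_force: 30.0
```

Call:
jog_arm --pt "0 0 0.15" --pt "0 0 0.15" --pt "0 0 0.15" --pt "0 0 0.12" --pt "0 0 0.08" --pt "0 0 0" --pt "0 0 0" --spin '[0,0,0,0,0,0,0]' --grip '[0.05,0.05,0.05,0.05,0.05,0.05,0.05]'

```text
time_s: 6.63
tool_pos: [601.6, 64.6, 148.4]
ee_rot: [180.0, 0.0, -13.9]
wrist_force: [0.1, -0.2, -1.8]
width: 0.144
grip_force: 30.0
```

Still about 3 mm to go, with no force yet.

Call:
jog_arm --pt "0 0 0.05" --pt "0 0 0.05" --pt "0 0 0" --pt "0 0 0" --spin '[0,0,0,0]' --grip '[0.05,0.05,0.05,0.05]'

```text
time_s: 6.97
tool_pos: [601.6, 64.6, 145.2]
ee_rot: [-180.0, -0.0, -13.9]
wrist_force: [-1.9, -0.2, 4.8]
width: 0.147
grip_force: 30.0
```

Contact at the expected home height (145.2). I release and rise.

Call:
jog_arm --pt "0 0 0" --pt "0 0 0" --pt "0 0 0" --pt "0 0 0" --pt "0 0 0" --pt "0 0 -0.4" --pt "0 0 -0.8" --pt "0 0 -0.8" --spin '[0,0,0,0,0,0,0,0]' --grip '[0.5,0.5,0.5,0.5,0.5,0.5,0.5,0.5]'

```text
time_s: 7.63
tool_pos: [601.2, 64.5, 224.6]
ee_rot: [180.0, 0.1, -13.9]
wrist_force: [1.2, -0.0, 1.6]
width: 0.496
grip_force: 0.0
```

Call:
jog_arm --pt "0 0 -0.5" --pt "0 0 0" --pt "0 0 0" --spin '[0,0,0]' --grip '[0.5,0.5,0.5]'

```text
time_s: 7.88
tool_pos: [601.7, 64.6, 245.5]
ee_rot: [-180.0, -0.1, -13.9]
wrist_force: [-0.1, 0.4, -0.3]
width: 0.503
grip_force: 0.0
```

Run:
```python
from w import *
c=shot('wrist');h=cv2.cvtColor(c['frame'],cv2.COLOR_RGB2HSV);H,S,V=cv2.split(h)
q=proj(c,[601.3,64.6,100]).astype(int);print(q)
meas(c,(S>90)&(V<140)&(V>50),(q[0]-30,max(q[1]-60,0),q[0]+30,min(q[1]+70,275)),100,'grip')
c=shot('top');h=cv2.cvtColor(c['frame'],cv2.COLOR_RGB2HSV);H,S,V=cv2.split(h)
print('key',proj(c,[450,273,90]))
to(449-75,274,240,185)
```

```text
[281 224]
grip px (273, 191, 17, 64) c [601.9  64.8] size [12.2 51.4] long deg -14.3
key [166.18333552 275.28839409]
t 7.98 pos [601.2  64.5 243.6] rpy [ 1.80e+02  1.00e-01 -1.39e+01] F [ 0.2 -1.1 -0.5] w 0.5 gf 0.0 j6 104
move units (tool, before spin) [-6.771 -3.721  0.099] spin units -3.78
```

The blade is home: its grip reads 51.4 mm long when cast at z=100, centred at (601.9,64.8). For the key I use the half-turned grasp, so the last joint has range for the clockwise turn. I spin counter-clockwise now.

Call:
jog_arm --pt "0 0 0" --pt "0 0 0" --pt "0 0 0" --pt "0 0 0" --pt "0 0 0" --pt "0 0 0" --pt "0 0 0" --pt "0 0 0" --spin '[-1,-1,-1,-1,-1,-1,-1,-1]' --grip '[0.5,0.5,0.5,0.5,0.5,0.5,0.5,0.5]'

```text
time_s: 8.65
tool_pos: [601.3, 64.5, 242.9]
ee_rot: [-179.9, 0.1, 26.4]
wrist_force: [-0.8, 0.6, 0.6]
width: 0.501
grip_force: 0.0
```

Call:
jog_arm --pt "0 0 0" --pt "0 0 0" --pt "0 0 0" --pt "0 0 0" --pt "0 0 0" --pt "0 0 0" --pt "0 0 0" --pt "0 0 0" --spin '[-1,-1,-1,-1,-1,-1,-1,-1]' --grip '[0.5,0.5,0.5,0.5,0.5,0.5,0.5,0.5]'

```text
time_s: 9.32
tool_pos: [601.3, 64.5, 243.0]
ee_rot: [-179.9, 0.1, 66.4]
wrist_force: [0.0, -0.6, -0.1]
width: 0.497
grip_force: 0.0
```

Call:
jog_arm --pt "0 0 0" --pt "0 0 0" --pt "0 0 0" --pt "0 0 0" --pt "0 0 0" --pt "0 0 0" --pt "0 0 0" --pt "0 0 0" --spin '[-1,-1,-1,-1,-1,-1,-1,-1]' --grip '[0.5,0.5,0.5,0.5,0.5,0.5,0.5,0.5]'

```text
time_s: 9.98
tool_pos: [601.3, 64.5, 242.9]
ee_rot: [-179.9, -0.0, 106.4]
wrist_force: [-0.1, 0.4, 0.6]
width: 0.501
grip_force: 0.0
```

Call:
jog_arm --pt "0 0 0" --pt "0 0 0" --pt "0 0 0" --pt "0 0 0" --pt "0 0 0" --pt "0 0 0" --pt "0 0 0" --pt "0 0 0" --spin '[-1,-1,-1,-1,-1,-1,-1,-1]' --grip '[0.5,0.5,0.5,0.5,0.5,0.5,0.5,0.5]'

```text
time_s: 10.65
tool_pos: [601.3, 64.5, 243.0]
ee_rot: [-179.9, -0.1, 146.4]
wrist_force: [-0.2, 0.6, -0.6]
width: 0.505
grip_force: 0.0
```

Call:
jog_arm --pt "0 0 0" --pt "0 0 0" --pt "0 0 0" --pt "0 0 0" --pt "0 0 0" --pt "0 0 0" --pt "0 0 0" --pt "0 0 0" --spin '[-1,-1,-1,-1,-1,-1,-1,-1]' --grip '[0.5,0.5,0.5,0.5,0.5,0.5,0.5,0.5]'

```text
time_s: 11.32
tool_pos: [601.3, 64.5, 243.0]
ee_rot: [180.0, -0.1, -173.6]
wrist_force: [-0.0, 0.2, -0.8]
width: 0.507
grip_force: 0.0
```

```bash
python3 -c "
from h import *
to(449,274,245,185)"
```

```text
t 11.32 pos [601.3  64.5 243. ] rpy [ 1.800e+02 -1.000e-01 -1.736e+02] F [-0.   0.2 -0.8] w 0.507 gf 0.0 j6 -96
move units (tool, before spin) [ 3.203  5.626 -0.042] spin units 0.27
```

Call:
jog_arm --pt "0.4 0.7 0" --pt "0.4 0.7 0" --pt "0.4 0.7 0" --pt "0.4 0.7 0" --pt "0.4 0.7 0" --pt "0.4 0.7 0" --pt "0.4 0.7 0" --pt "0.4 0.7 0" --spin '[0,0,0,0,0,0,0,0]' --grip '[0.5,0.5,0.5,0.5,0.5,0.5,0.5,0.5]'

```text
time_s: 11.98
tool_pos: [449.1, 274.6, 243.3]
ee_rot: [-180.0, -0.1, -173.9]
wrist_force: [0.7, 0.6, -0.1]
width: 0.497
grip_force: 0.0
```

Call:
jog_arm --pt "0 0 0" --pt "0 0 0" --spin '[0,0]' --grip '[0.5,0.5]'

```text
time_s: 12.15
tool_pos: [449.4, 274.6, 243.5]
ee_rot: [-180.0, -0.1, -173.7]
wrist_force: [0.1, -1.0, 0.7]
width: 0.498
grip_force: 0.0
```

```bash
python3 -c "
from h import *
to(449,274,245,185)
c=shot('wrist','w4.png');print(proj(c,[449,274,90]))"
```

```text
t 12.15 pos [449.4 274.6 243.5] rpy [-1.800e+02 -1.000e-01 -1.737e+02] F [ 0.1 -1.   0.7] w 0.498 gf 0.0 j6 -72
move units (tool, before spin) [ 0.012 -0.013 -0.037] spin units 0.26
[280.49116392 220.54301971]
```

View pics/w4.png

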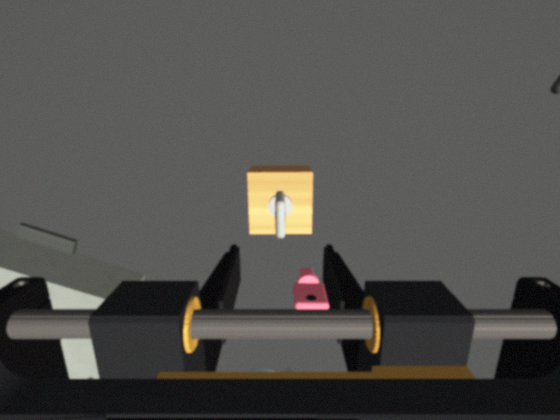

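The wrist view shows the steel key's bow at (280,215) on its stand, seated in line. The pink key is well behind at (310,290).

Run:
```python
from w import *
c=shot('wrist');h=cv2.cvtColor(c['frame'],cv2.COLOR_RGB2HSV);H,S,V=cv2.split(h)
print(h[225,270:292].tolist(),h[205,270:292,1:].tolist())
meas(c,(V>130)&(S>60)|(V>140),(235,150,325,236),40,'stand')
meas(c,(S<70)&(V>120),(268,196,292,245),90,'bow')
c=shot('top')
print('pink',ray(c,(154,241),40))
to(449,274,140,185)
```

```text
[[21, 118, 247], [21, 115, 247], [21, 115, 247], [22, 114, 247], [21, 114, 246], [19, 119, 236], [17, 105, 202], [15, 54, 166], [19, 24, 170], [25, 15, 192], [30, 10, 212], [53, 10, 227], [65, 7, 230], [68, 9, 236], [45, 11, 233], [24, 33, 232], [21, 74, 240], [21, 106, 246], [22, 112, 248], [22, 114, 248], [22, 112, 249], [22, 112, 248]] [[24, 234], [13, 229], [11, 229], [12, 230], [13, 227], [15, 204], [18, 172], [20, 156], [17, 175], [15, 199], [10, 222], [8, 231], [9, 236], [6, 236], [7, 231], [10, 223], [11, 224], [11, 227], [7, 233], [7, 233], [7, 233], [14, 233]]
stand px (247, 170, 68, 66) c [449.8 273.3] size [62.5 63.7] long deg 6.2
bow px (268, 196, 24, 42) c [446.8 272.3] size [17.6 34.5] long deg 3.8
pink [534.27461905 317.81847777  40.        ]
t 12.3 pos [450.9 273.  243.9] rpy [-1.800e+02 -1.000e-01 -1.739e+02] F [ 0.8 -0.4 -0.5] w 0.501 gf 0.0 j6 -72
move units (tool, before spin) [0.042 0.032 2.599] spin units 0.22
```

Call:
jog_arm --pt "0 -0.02 0.7" --pt "0 0 0.7" --pt "0 0 0.7" --pt "0 0 0.69" --pt "0 0 0" --pt "0 0 0" --pt "0 0 0" --pt "0 0 0" --spin '[0,0,0,0,0,0,0,0]' --grip '[0.5,0.4,0.4,0.3,0.3,0.02,0.02,0.02]' --force 45

```text
time_s: 12.97
tool_pos: [451.3, 272.8, 134.5]
ee_rot: [180.0, 0.1, -173.9]
wrist_force: [0.2, 1.3, -0.3]
width: 0.145
grip_force: 0.0
```

Call:
jog_arm --pt "0 0 0" --pt "0 0 0" --pt "0 0 0" --pt "0 0 0" --pt "0 0 0" --spin '[0,0,0,0,0]' --grip '[0.02,0.02,0.02,0.02,0.02]'

```text
time_s: 13.38
tool_pos: [451.1, 273.0, 134.2]
ee_rot: [180.0, 0.1, -173.9]
wrist_force: [0.4, -1.7, 8.1]
width: 0.08
grip_force: 45.0
```

Call:
jog_arm --pt "0 0 -0.3" --pt "0 0 -0.5" --pt "0 0 -0.8" --pt "0 0 -0.9" --pt "0 0 0" --pt "0 0 0" --spin '[0,0,0,0,0,0]' --grip '[0.02,0.02,0.02,0.02,0.02,0.02]'

```text
time_s: 13.88
tool_pos: [450.8, 273.1, 234.9]
ee_rot: [179.9, 0.2, -173.9]
wrist_force: [1.2, -0.5, -1.0]
width: 0.082
grip_force: 45.0
```

```bash
python3 -c "
from h import *
to(575.2,-42.2,234,166.2)"
```

```text
t 13.88 pos [450.8 273.1 234.9] rpy [ 179.9    0.2 -173.9] F [ 1.2 -0.5 -1. ] w 0.082 gf 45.0 j6 -72
move units (tool, before spin) [-2.251 -8.169  0.022] spin units 3.99
```

```bash
python3 -c "
from h import *
to(633.5,-56.5,234,166.2)"
```

```text
t 13.88 pos [450.8 273.1 234.9] rpy [ 179.9    0.2 -173.9] F [ 1.2 -0.5 -1. ] w 0.082 gf 45.0 j6 -72
move units (tool, before spin) [-3.662 -8.68   0.027] spin units 3.99
```

Call:
jog_arm --pt "-0.3 -0.72 0" --pt "-0.3 -0.72 0" --pt "-0.3 -0.72 0" --pt "-0.3 -0.72 0" --pt "-0.3 -0.72 0" --pt "-0.3 -0.72 0" --pt "-0.3 -0.72 0" --pt "-0.3 -0.72 0" --spin '[0,0,0,0,0,0,0,0]' --grip '[0.02,0.02,0.02,0.02,0.02,0.02,0.02,0.02]'

```text
time_s: 14.55
tool_pos: [570.6, 52.5, 231.7]
ee_rot: [180.0, -0.1, -173.9]
wrist_force: [0.3, 0.9, -1.0]
width: 0.083
grip_force: 45.0
```

Call:
jog_arm --pt "-0.3 -0.72 0" --pt "-0.3 -0.72 0" --pt "-0.3 -0.72 0" --pt "-0.3 -0.72 0" --pt "0 0 0" --pt "0 0 0" --pt "0 0 0" --pt "0 0 0" --spin '[0,0,0,0,1,1,1,1]' --grip '[0.02,0.02,0.02,0.02,0.02,0.02,0.02,0.02]'

```text
time_s: 15.22
tool_pos: [630.1, -55.7, 231.3]
ee_rot: [-180.0, -0.1, 165.8]
wrist_force: [-0.5, 0.2, 0.1]
width: 0.086
grip_force: 45.0
```

Call:
jog_arm --pt "0 0 0" --pt "0 0 0" --spin '[0,0]' --grip '[0.02,0.02]'

```text
time_s: 15.38
tool_pos: [630.2, -55.4, 231.9]
ee_rot: [-180.0, -0.1, 166.3]
wrist_force: [0.1, 1.1, -1.0]
width: 0.085
grip_force: 45.0
```

Run:
```python
from w import *
c=shot('wrist','w5.png');h=cv2.cvtColor(c['frame'],cv2.COLOR_RGB2HSV);H,S,V=cv2.split(h)
to(575.2,-42.2,194,166.2)
q=proj(c,[575.2,-42.2,68]).astype(int);print(q)
meas(c,(S>120)&(V>120),(q[0]-40,q[1]-40,q[0]+40,q[1]+40),68,'brass')
meas(c,(V<130),(q[0]-11,q[1]-17,q[0]+11,q[1]+17),68,'keyway')
```

```text
t 15.43 pos [630.3 -55.3 232.1] rpy [-1.800e+02 -1.000e-01  1.663e+02] F [-0.8 -0.7 -0. ] w 0.086 gf 45.0 j6 -87
move units (tool, before spin) [ 1.415 -0.008  0.955] spin units 0.02
[280 147]
brass px (250, 117, 60, 61) c [574.9 -43.2] size [46. 46.] long deg -13.8
keyway px (275, 136, 11, 22) c [574.1 -42.6] size [ 7.8 16.1] long deg -13.8
```

View pics/w5.png

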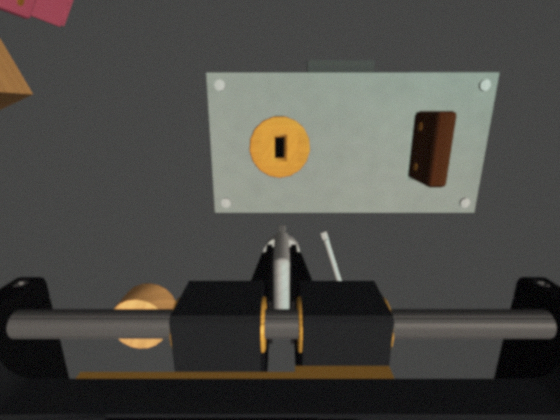

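The keyway shows at (280,147) and the key in hand with its bow at (283,265). The blade is seated at (432,148). I check the key's offset in the hand from its bow end.

Run:
```python
from w import *
c=shot('wrist');s=r.state();p=s['tool_pos'];M=R.from_euler('xyz',s['ee_rot'],degrees=True).as_matrix()
for o in(-2,0,2):
  print(o,'bow top far end',proj(c,p+M@[16+o,0,44.2]).round(1),'bow low far end',proj(c,p+M@[16+o,0,84.2]).round(1),'shoulder far',proj(c,p+M@[11+o,0,84.2]).round(1),'near',proj(c,p+M@[-16+o,0,44.2]).round(1))
f=c['frame'];g=cv2.cvtColor(f,cv2.COLOR_RGB2GRAY)
for col in(279,283,287,272):print(col,g[222:262:2,col])
print(g[270,262:304],g[240,255:308])
```

```text
-2 bow top far end [281.2 268.7] bow low far end [281.2 236.8] shoulder far [281.2 244.8] near [281.2 327.4]
0 bow top far end [281.2 264.8] bow low far end [281.2 233.6] shoulder far [281.2 241.6] near [281.2 323.9]
2 bow top far end [281.2 260.8] bow low far end [281.2 230.3] shoulder far [281.2 238.4] near [281.2 320.4]
279 [ 68  73  77  78  76  68  67  66  73  70  72  69  72  73  76  75  76  72
 105 144]
283 [ 69  73  84  93  90  93  96  93  98  98  94  98  95  97  98  97  99 101
 129 165]
287 [ 73  70  70  69  74  78 106 118 121 124 128 124 121 116 117 119 121 123
 130 161]
272 [ 75  72  71  69  70  70  74  69  81 153 181 150 101  31  16  20  23  24
  26  25]
[  3   6   9   7   7   8   6  11  15  19  32  60  88 104 128 142 158 170
 176 183 185 190 191 189 186 185 165 128  69  33  13   6  10   4   9  11
  14  13  11   9   6   8] [ 72  73  69  71  69  68  67  72  69  68  67  65  71  71  84 112 139 153
 148 122  84  65  62  66  70  76  81  86  98 103 114 116 124 143 157 161
 154 151 140 126 109  89  76  72  70  68  69  70  72  71  71  70  73]
```

```bash
python3 -c "
from h import *
to(577.3,-44.1,194,166.2)"
```

```text
t 15.48 pos [630.4 -55.3 232.4] rpy [-1.800e+02 -1.000e-01  1.663e+02] F [-0.9 -0.2 -0.5] w 0.083 gf 45.0 j6 -87
move units (tool, before spin) [ 1.355 -0.041  0.96 ] spin units 0.02
```

Call:
jog_arm --pt "0.45 -0.02 0" --pt "0.45 -0.02 0" --pt "0.45 0 0" --pt "0 0 0.4" --pt "0 0 0.4" --pt "0 0 0.1" --pt "0 0 0" --pt "0 0 0" --spin '[0,0,0,0,0,0,0,0]' --grip '[0.02,0.02,0.02,0.02,0.02,0.02,0.02,0.02]'

```text
time_s: 16.15
tool_pos: [578.0, -44.1, 197.2]
ee_rot: [-180.0, -0.0, 166.2]
wrist_force: [0.8, 0.0, -0.5]
width: 0.081
grip_force: 45.0
```

```bash
python3 -c "
from h import *
to(577.3,-44.1,194,166.2)
a=shot('wrist')['frame'];b=shot('side');q=proj(b,[575,-42,80]).astype(int);print(q)
b=b['frame'][q[1]-45:q[1]+45,q[0]-60:q[0]+60]
t=shot('top');b=cv2.resize(b,(440,330),interpolation=cv2.INTER_CUBIC)
a=cv2.resize(a[170:280,230:340],(330,330),interpolation=cv2.INTER_CUBIC)
cv2.imwrite('pics/w6.png',np.hstack([a,b])[:,:,::-1])"
```

```text
t 16.15 pos [578.  -44.1 197.2] rpy [-180.    -0.   166.2] F [ 0.8  0.  -0.5] w 0.081 gf 45.0 j6 -87
move units (tool, before spin) [ 0.017 -0.005  0.08 ] spin units -0.01
[296 199]
```

View pics/w6.png

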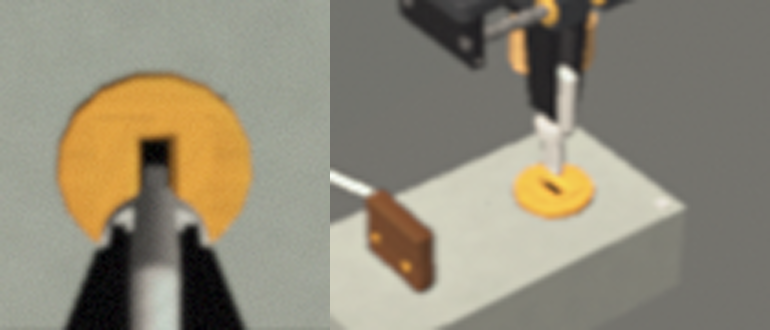

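The key tip sits over the keyway: in the left panel the keyway is at (157,150) with the bow edge at (155,190), and the side view agrees. I lower it gently.

Call:
jog_arm --pt "0 0 0.1" --pt "0 0 0.1" --pt "0 0 0.1" --pt "0 0 0.05" --pt "0 0 0" --spin '[0,0,0,0,0]' --grip '[0.02,0.02,0.02,0.02,0.02]'

```text
time_s: 16.72
tool_pos: [577.6, -44.0, 182.4]
ee_rot: [-180.0, -0.1, 166.1]
wrist_force: [-0.1, 0.7, -0.7]
width: 0.082
grip_force: 45.0
```

Call:
jog_arm --pt "0 0 0.05" --pt "0 0 0.05" --pt "0 0 0" --spin '[0,0,0]' --grip '[0.02,0.02,0.02]'

```text
time_s: 16.97
tool_pos: [577.7, -44.2, 178.7]
ee_rot: [-180.0, -0.0, 166.1]
wrist_force: [-0.5, -1.9, 0.4]
width: 0.085
grip_force: 45.0
```

Call:
jog_arm --pt "0 0 0.06" --pt "0 0 0.06" --pt "0 0 0" --pt "0 0 0" --spin '[0,0,0,0]' --grip '[0.02,0.02,0.02,0.02]'

```text
time_s: 17.3
tool_pos: [577.5, -44.6, 173.9]
ee_rot: [-179.9, -0.0, 166.1]
wrist_force: [-2.3, -4.9, -1.9]
width: 0.081
grip_force: 45.0
```

Call:
jog_arm --pt "0 0 0.06" --pt "0 0 0.06" --pt "0 0 0" --pt "0 0 0" --spin '[0,0,0,0]' --grip '[0.02,0.02,0.02,0.02]'

```text
time_s: 17.63
tool_pos: [578.0, -44.2, 169.5]
ee_rot: [-180.0, 0.1, 166.1]
wrist_force: [0.6, -3.1, 1.5]
width: 0.083
grip_force: 45.0
```

Call:
jog_arm --pt "0 -0.01 0.07" --pt "0 0 0.07" --pt "0 0 0" --pt "0 0 0" --spin '[0,0,0,0]' --grip '[0.02,0.02,0.02,0.02]'

```text
time_s: 17.97
tool_pos: [577.8, -44.3, 163.6]
ee_rot: [180.0, 0.0, 166.1]
wrist_force: [2.0, -0.3, -3.5]
width: 0.081
grip_force: 45.0
```

Call:
jog_arm --pt "0 0 0.06" --pt "0 0 0.04" --pt "0 0 0" --pt "0 0 0" --spin '[0,0,0,0]' --grip '[0.02,0.02,0.02,0.02]'

```text
time_s: 18.3
tool_pos: [577.7, -44.3, 159.5]
ee_rot: [180.0, 0.0, 166.1]
wrist_force: [3.7, 1.7, -3.4]
width: 0.078
grip_force: 45.0
```

Call:
jog_arm --pt "-0.01 0 0.04" --pt "0 0 0.02" --pt "0 0 0" --pt "0 0 0" --spin '[0,0,0,0]' --grip '[0.02,0.02,0.02,0.02]'

```text
time_s: 18.63
tool_pos: [578.0, -44.3, 158.4]
ee_rot: [180.0, 0.0, 166.1]
wrist_force: [-2.8, 1.9, 13.6]
width: 0.083
grip_force: 45.0
```

Home: 13.6 N of contact at 158.4 against the predicted 158.2. Now I turn clockwise about the key's axis, which lies about 3 mm along tool +x, and shift the tool to compensate.

Call:
jog_arm --pt "0.001 -0.003 0" --pt "0.001 -0.003 0" --pt "0.001 -0.003 0" --pt "0.001 -0.003 0" --pt "0.001 -0.003 0" --pt "0.001 -0.003 0" --pt "0.001 -0.003 0" --pt "0.001 -0.003 0" --spin '[0.5,0.5,0.5,0.5,0.5,0.5,0.5,0.5]' --grip '[0.02,0.02,0.02,0.02,0.02,0.02,0.02,0.02]'

```text
time_s: 19.3
tool_pos: [577.5, -45.3, 158.4]
ee_rot: [180.0, 0.0, 146.0]
wrist_force: [-1.2, 0.6, 11.6]
width: 0.085
grip_force: 45.0
```

Call:
jog_arm --pt "0.001 -0.003 0" --pt "0.001 -0.003 0" --pt "0.001 -0.003 0" --pt "0.001 -0.003 0" --pt "0.001 -0.003 0" --pt "0.001 -0.003 0" --pt "0.001 -0.003 0" --pt "0.001 -0.003 0" --spin '[0.5,0.5,0.5,0.5,0.5,0.5,0.5,0.5]' --grip '[0.02,0.02,0.02,0.02,0.02,0.02,0.02,0.02]'

```text
time_s: 19.97
tool_pos: [576.7, -45.9, 158.4]
ee_rot: [180.0, 0.1, 126.0]
wrist_force: [-1.2, 0.7, 11.4]
width: 0.08
grip_force: 45.0
```

```bash
python3 -c "
from h import *
to(577.3,-44.1,158,71)
print(r.state()['moment'])"
```

```text
t 19.97 pos [576.7 -45.9 158.4] rpy [1.80e+02 1.00e-01 1.26e+02] F [-1.2  0.7 11.4] w 0.08 gf 45.0 j6 -47
move units (tool, before spin) [0.028 0.04  0.011] spin units 11.0
[0.08476363 0.10344652 0.06172932]
```

Call:
jog_arm --pt "0.001 -0.005 0" --pt "0.001 -0.005 0" --pt "0.001 -0.005 0" --pt "0.001 -0.005 0" --pt "0.001 -0.005 0" --pt "0.001 -0.005 0" --pt "0.001 -0.005 0" --pt "0.001 -0.005 0" --spin '[0.8,0.8,0.8,0.8,0.8,0.8,0.8,0.8]' --grip '[0.02,0.02,0.02,0.02,0.02,0.02,0.02,0.02]'

```text
time_s: 20.63
tool_pos: [575.1, -46.4, 158.4]
ee_rot: [179.9, 0.1, 93.9]
wrist_force: [-1.5, 0.0, 10.6]
width: 0.086
grip_force: 45.0
```

Call:
jog_arm --pt "0.001 -0.003 0" --pt "0.001 -0.003 0" --pt "0.001 -0.003 0" --pt "0.001 -0.003 0" --pt "0.001 -0.003 0" --pt "0 0 0" --spin '[0.8,0.8,0.8,0.8,0.8,0]' --grip '[0.02,0.02,0.02,0.02,0.02,0.02]'

```text
time_s: 21.13
tool_pos: [574.3, -46.1, 158.4]
ee_rot: [180.0, 0.0, 73.9]
wrist_force: [-3.7, -1.2, 12.0]
width: 0.079
grip_force: 45.0
```

```bash
python3 -c "
from h import *
to(577.3,-44.1,158,71)
print(r.state()['moment'])"
```

```text
t 21.13 pos [574.3 -46.1 158.4] rpy [180.    0.   73.9] F [-3.7 -1.2 12. ] w 0.079 gf 45.0 j6 5
move units (tool, before spin) [0.069 0.058 0.011] spin units 0.58
[-0.24204441  0.44338269  0.1231572 ]
```

Call:
jog_arm --pt "0.001 -0.01 0" --pt "0 -0.005 0" --pt "0 0 0" --pt "0 0 0" --spin '[0.6,0.4,0,0]' --grip '[0.02,0.02,0.02,0.02]'

```text
time_s: 21.47
tool_pos: [574.0, -46.0, 158.4]
ee_rot: [179.9, 0.0, 69.1]
wrist_force: [-1.1, -1.9, 10.9]
width: 0.079
grip_force: 45.0
```

```bash
python3 -c "
from h import *
to(577.3,-44.1,158,71)
print(r.state()['moment'])
b=shot('side');q=proj(b,[585,0,80]).astype(int)
b=b['frame'][q[1]-75:q[1]+75,q[0]-100:q[0]+100]
w=shot('wrist')['frame']
cv2.imwrite('pics/w7.png',np.hstack([cv2.resize(w[120:300,170:410],(400,300)),cv2.resize(b,(400,300))])[:,:,::-1])"
```

```text
t 21.47 pos [574.  -46.  158.4] rpy [179.9   0.   69.1] F [-1.1 -1.9 10.9] w 0.079 gf 45.0 j6 10
move units (tool, before spin) [0.073 0.06  0.011] spin units -0.37
[-0.30811256  0.06645662  0.06835254]
```

View pics/w7.png

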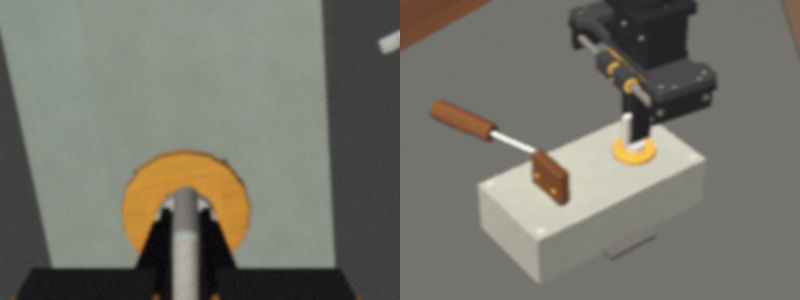

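The key is down with its shoulder on the brass. It turned with the hand, and the blade is seated at (550,177). I press a little further to confirm the stop.

Call:
jog_arm --pt "0 -0.005 0" --pt "0 0 0" --pt "0 0 0" --pt "0 0 0" --spin '[0.7,0,0,0]' --grip '[0.02,0.02,0.02,0.02]'

```text
time_s: 21.9
tool_pos: [573.9, -45.9, 158.4]
ee_rot: [179.9, 0.0, 65.7]
wrist_force: [-1.1, -1.1, 10.2]
width: 0.085
grip_force: 45.0
```

```bash
python3 -c "
from h import *
m=[]
for i in range(8):
    shot('top');s=r.state();m.append(s['moment'])
print(np.mean(m,0),np.std(m,0))
to(577.3,-44.1,158,71)"
```

```text
[-0.20678184  0.01532851  0.23005843] [0.02289932 0.02422166 0.02265753]
t 22.3 pos [573.9 -45.8 158.4] rpy [179.9   0.   65.7] F [-0.3 -1.2 11.3] w 0.081 gf 45.0 j6 13
move units (tool, before spin) [0.074 0.059 0.011] spin units -1.07
```

The moment is 0.23 N m, above the spring's 0.1, so the lock is against its stop. I hand in.

```bash
python3 -c "
from h import *
print(finish_job())"
```

```text
the job is handed in; nothing more can be done
None
```

I handed the job in at about 22 s with the blade home and released and the key home, gripped at 45 N and held turned against its stop (0.23 N m measured); no verdict was returned.

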